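# Put the potatoes away in the potato box

### The job

Put the potatoes away: slide the dark wooden lid of the cream potato box right back, carry the green trug over by its handle without spilling, and tip all four potatoes into the box from close above its mouth so that they do not bruise. Then stand the empty trug upright on the worktop again and slide the lid fully shut. Do not shift the jam jar, the mug or the spice jar.

Things in the scene. Friction and masses are not known exactly. Their poses are not given: they have to be found in the camera images.
- potato_box: Cream enamelled box with vent holes, fixed to the worktop, 200 mm (x) by 250 mm (y), walls 8 mm; front and back walls 132 mm high, side walls (at +y and -y) with the lid rails 152 mm high, inner floor at 14 mm. Origin at the centre of its underside; x points away from the robot (the way the lid opens), z up. Stands on the robot's left, turned a little.
- lid (a joint): How far the flat dark wooden lid (11 mm thick, top at 144 mm) is slid back along the box's +x, in m: 0 shut, 0.14 fully open (end stop). It runs captive in grooves, stays where it is left, needs about 2 N. Fully open, it sticks out behind the box and leaves a mouth about 133 mm (box x from -92 to +41 mm) by 216 mm (y between the rails, -108 to +108 mm).
- lid_pull (a point): Centre of the pale wooden pull bar on the lid near its front edge: 16 mm thick along the box's x, 90 mm long along the box's y, 24 mm high, its top at 176 mm over the worktop and this point at 164 mm. At box x = -70 mm when shut; moves with the lid.
- trug: Green sheet-steel trug (a pan for carrying vegetables), loose, 0.32 kg empty, 122 mm wide (x), 200 mm long (y from -79 to +120 mm), 46 mm high at the back and side walls, sheet 4 mm thick. Origin on its underside under the floor's middle; y points to the open pouring end, whose lip slopes up 18 degrees from y = 75 mm; z up. Its open end points to the robot's left at the start.
- trug_handle (a point): Centre of the trug's wooden handle bar, which bridges the trug over its balance point: bar 16 mm thick (trug y), 30 mm high, 121 mm long (trug x) between two steel uprights; at trug (0, 6, 107) mm. The free space below the bar, down to the potatoes, is about 35 mm.
- trug_lip (a point): Middle of the pouring edge of the trug, at trug (0, 118, 16.5) mm.
- potato_1: pale brown potato, 62 x 52 x 52 mm, 80 g; origin at its middle, x along its length. Lies loose in the trug at the start and rolls easily.
- potato_2: pale brown potato, 62 x 52 x 52 mm, 80 g; origin at its middle, x along its length. Lies loose in the trug at the start and rolls easily.
- potato_3: pale brown potato, 62 x 52 x 52 mm, 80 g; origin at its middle, x along its length. Lies loose in the trug at the start and rolls easily.
- potato_4: pale brown potato, 62 x 52 x 52 mm, 80 g; origin at its middle, x along its length. Lies loose in the trug at the start and rolls easily.
- jam_jar: Bystander: jar with yellow lid, 71 mm wide, 110 mm high, origin at the centre of its underside. Leave it where it is.
- green_mug: Bystander: mug, green above and white below, 78 mm wide, 101 mm high, origin at its underside. Leave it where it is.
- spice_jar: Bystander: spice jar with black cap, 41 mm wide, 105 mm high, origin at the centre of its underside. Leave it where it is.
There are look-alikes about, which are no part of the job. What is shaped like the potato_2 but blue or red is not meant.

How it is judged:
By the outcome, as a careful person would: the job done as asked, in the order asked, and still so for the second after the job is handed in, with the robot touching nothing.
It also fails if it takes over 72 s, if anything falls off the work surface, if the arm or the gripper's body presses on something with over 40 N, if the wrist force passes 120 N, or if a joint passes its speed limit or range.

### The arm

A 6-joint arm with a two-finger parallel gripper is mounted at the origin on a cart in front of the work surface, level with it; the furniture and walls round the work are solid. World frame = base frame: x ahead of the robot, y to its left, z up, the work surface at z = 0. Lengths are in m, angles in rad, forces in N, time in s.
With the tool pointing down it reaches from about 0.325 to 0.9 m from the base axis. Payload 6.1 kg.
Tool frame: the origin (TCP) lies on the centre line of the jaws, within the pads' length; the fingertips stand 11 mm ahead of it and the grasp point (between the pads) lies 8 mm behind it (r.tip_reach is the distance from the TCP to the fingertips, in m); z points along the fingers, y is the line along which they close (so a half turn about z gives the same grasp; the last joint's range is limited). The gripper opens to 87 mm and grips with 3 to 60 N. Pads are 19 mm wide; open, the fingers measure 117 mm over their backs; the gripper's body (75 mm by 190 mm) begins 51 mm behind the grasp point.
Start: joints at [-1.41, 0.22, 1.526, -0, 1.395, -0.126], TCP at [0.177, -0.599, 0.234] pointing down, gripper open.
Joint ranges: [-2.98, 2.98], [-0.91, 2.08], [0.09, 2.57], [-1.24, 4.39], [0.2, 2.65], [-2.68, 2.68]. Speed limits (rad/s): [2.57, 2.57, 3.01, 3.14, 3.14, 3.14].

### API

Orientations are given as a unit quaternion [w, x, y, z].
In Python, from plant import r, release, grasp, get_state, cams gives the robot as it stands. The module is installed in compiled form; this text tells all that it offers. Calls block until the motion is done:
- r.move_ptp(position, orientation): joint-space move of the TCP to a pose.
- r.line_to(position, ori=None, velocity=0.15, force_limit=None): straight line of the TCP; ori=None keeps the orientation; velocity is the mean speed in m/s. With force_limit (N) it stops when the force on the tool has changed by that much, and returns True; else False.
- r.set_joints(angles): joint-space move.
- release() and grasp(): open the fingers fully, or close them until they stop; the grip force is fixed at half the most.
- r.pause(seconds).
- r.inverse_kinematics(position, orientation): joint angles nearest the present ones, or None.
- get_state(): the state.
- cams.camera(name): name is "scene" or "top"; returns the picture (480x640x3 uint8, red, green, blue); there is no depth.
- cams.get_calibration(name): a dict with "camera_matrix" (3x3 intrinsics, pixels), "k1" (the pictures are not rectified: a ray, as slopes to the right and down, at radius r is drawn at 1 + k1 r^2 times it, then the intrinsics apply), "position" and "rotation" of the camera in the world. Camera axes: x right, y up, looking along -z (the intrinsics and any distortion apply to the point x, -y, -z); pixel columns grow to the right and rows downward; lengths in m; the calibration is good to about 2 mm. A picture is of the moment at which its call begins. get_calibration takes no time and is no camera call.
A pose or a line that the arm cannot do raises r.IKError and nothing moves.
- r.finish_job(): hands the job in; it is judged then, once.
Trained networks look in the newest picture that a camera, given by its name, has taken for a name from the list of things; names that differ only in an ending like _2 or _b are one class to them, and where a whole thing is asked for, a point or a joint stands for the part that bears it (a point fixed in the world has none). Each returns a list of dicts, best first, with "p" (0 to 1); they miss things now and then, are a little off and sometimes report something else, mostly with a low value. They report only what shows in the picture. A call takes as long as a camera call. They do not tell look-alikes from the thing itself.
- cams.recognise(thing, camera): "pixel" ([row, column] in pixels, amid what is visible of it).
- cams.regions_of(thing, camera): "region" (480x640 bool, what is visible of it) and "pixel" ([row, column] in pixels, amid what is visible of it).
- cams.spot_point(thing, camera): "pixel" ([row, column] in pixels: a listed point, or the origin of a listed thing).
The state is a dict: "clock": time; "joint_pos": joint angles; "qvel": joint speeds; "joint_torque": joint torques, N m; "eef_pos": TCP position; "ee_rot": TCP orientation; "wrist_force": force on the tool from outside, world axes, zero at the start; "ft_torque": the same for the moment, N m; "gripper_width": opening from 0.0 (shut) to 1.0 (fully open); "grasp_force": force on a finger pad.
Only numpy, scipy, OpenCV 4.12 (cv2) and the standard library are available. Lean on these libraries where they do the work, as an engineer would, in place of code of your own. Each camera call takes 0.05 s, during which the arm holds its last target. There are 200 camera calls.

## Working session

There is one attempt and no reset: what is moved stays moved. The work goes in short steps, each a Python script; the robot and the scene stay as the last script left them, time stands still between calls to the robot, and variables do not carry over. Pictures are saved under pics/ and viewed, at most 10 in all, crops included, and the job is handed in when it is done.

```bash
mkdir -p pics; cat > h.py <<'E'
import numpy as np, cv2
from plant import r, release, grasp, get_state, cams
from scipy.spatial.transform import Rotation as R
def ray(cam,px):
    c=cams.get_calibration(cam);K=np.array(c["camera_matrix"])
    d=np.array([(px[1]-K[0,2])/K[0,0],(px[0]-K[1,2])/K[1,1]]);u=d.copy()
    for _ in range(20):u=d/(1+c["k1"]*(u@u))
    Rm=np.array(c["rotation"]);Rm=Rm if Rm.shape==(3,3) else R.from_quat(Rm,scalar_first=True).as_matrix()
    return np.array(c["position"]),Rm@np.array([u[0],-u[1],-1])
def at_z(cam,px,z):
    p,d=ray(cam,px);return p+d*(z-p[2])/d[2]
def tri(pa,pb):
    (p,d),(q,e)=ray("scene",pa),ray("top",pb)
    d=d/np.linalg.norm(d);e=e/np.linalg.norm(e)
    t=np.linalg.lstsq(np.c_[d,-e],q-p,rcond=None)[0]
    a,b=p+t[0]*d,q+t[1]*e
    return (a+b)/2,np.linalg.norm(a-b)
def proj(cam,P):
    c=cams.get_calibration(cam);K=np.array(c["camera_matrix"]);Rm=np.array(c["rotation"])
    Rm=Rm if Rm.shape==(3,3) else R.from_quat(Rm,scalar_first=True).as_matrix()
    v=Rm.T@(np.array(P)-c["position"]);u=np.array([v[0],-v[1]])/-v[2];u=u*(1+c["k1"]*(u@u))
    return K[1,1]*u[1]+K[1,2],K[0,0]*u[0]+K[0,2]
def save(cam,n):
    im=cams.camera(cam);cv2.imwrite(f"pics/{n}.png",im[:,:,::-1]);return im
E
cat > look.py <<'E'
from h import *
np.set_printoptions(precision=4,suppress=True)
save("scene","s1");save("top","t1")
for n in ["potato_box","lid_pull","trug","trug_handle","trug_lip","potato_1","jam_jar","green_mug","spice_jar"]:
    o={}
    for c in ("scene","top"):
        o[c]=cams.spot_point(n,c)
        print(n,c,[(np.round(k["pixel"]).astype(int).tolist(),round(k["p"],2)) for k in o[c]])
    if o["scene"] and o["top"]: print("   tri",*tri(o["scene"][0]["pixel"],o["top"][0]["pixel"]))
print(get_state()["clock"],get_state()["ee_rot"],cams.get_calibration("top")["position"],cams.get_calibration("scene")["position"])
E
python3 look.py
```

```text
potato_box scene [([333, 245], 0.66)]
potato_box top [([278, 216], 0.97)]
   tri [ 0.5047  0.1401 -0.0046] 0.003215476457112813
lid_pull scene [([284, 248], 0.61)]
lid_pull top [([306, 200], 0.7)]
   tri [0.4401 0.1426 0.1751] 0.0038008880067278246
trug scene [([264, 366], 0.43)]
trug top [([267, 395], 0.58)]
   tri [ 0.5564 -0.2606 -0.0614] 0.06497571931563956
trug_handle scene [([260, 365], 0.15)]
trug_handle top [([266, 401], 0.71), ([282, 346], 0.25)]
   tri [ 0.5615 -0.2683 -0.0556] 0.07629020428945288
trug_lip scene [([259, 366], 0.82)]
trug_lip top [([283, 348], 0.91)]
   tri [ 0.4943 -0.1634  0.0409] 0.005948075338418235
potato_1 scene [([274, 337], 0.83)]
potato_1 top [([254, 410], 0.9), ([273, 311], 0.88), ([339, 365], 0.84), ([265, 381], 0.79), ([345, 411], 0.71), ([283, 389], 0.62), ([282, 414], 0.61)]
   tri [ 0.617  -0.2685 -0.1304] 0.15157431012196895
jam_jar scene [([247, 288], 0.79)]
jam_jar top [([202, 304], 0.78)]
   tri [ 0.681  -0.0688  0.0035] 0.009996741150352864
green_mug scene [([202, 393], 0.47)]
green_mug top [([205, 449], 0.95)]
   tri [ 0.6789 -0.4081 -0.001 ] 0.0021057379307707225
spice_jar scene [([213, 332], 0.67)]
spice_jar top [([187, 376], 0.6)]
   tri [ 0.7197 -0.2348  0.012 ] 0.0013308400230105356
1.0 [-0.      0.9897  0.1429  0.    ] [ 0.4317 -0.1032  1.3938] [-0.1298  0.3875  0.7233]
```

View pics/s1.png

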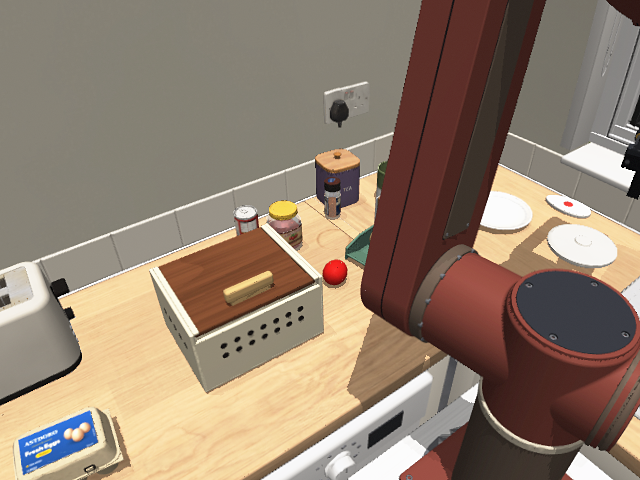

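View pics/t1.png

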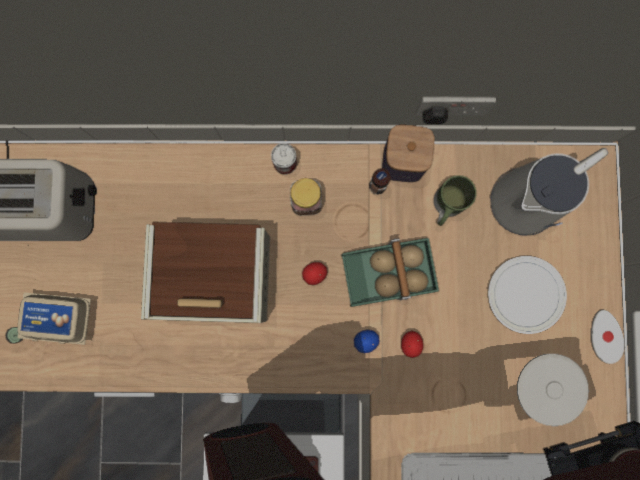

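The scene camera shows the box with its pull at (288,248), but the arm hides the trug. The top camera shows the box around (272,205), the pull at (303,200), and the trug at (271,390) with its handle running from about (238,396) to (298,406). The red and blue balls are decoys. I'll zoom in for yaw.

```bash
cat > z.py <<'E'
from h import *
im=cv2.imread("pics/t1.png")
a=cv2.resize(im[225:315,335:445],None,fx=3.6,fy=3.6,interpolation=cv2.INTER_CUBIC)
b=cv2.resize(im[215:330,135:275],None,fx=2.8,fy=2.8,interpolation=cv2.INTER_CUBIC)
h=max(a.shape[0],b.shape[0]);o=np.zeros((h,a.shape[1]+b.shape[1],3),np.uint8)
o[:a.shape[0],:a.shape[1]]=a;o[:b.shape[0],a.shape[1]:]=b
cv2.imwrite("pics/z1.png",o);print(a.shape,b.shape)
hsv=cv2.cvtColor(im,cv2.COLOR_BGR2HSV)
np.set_printoptions(precision=4,suppress=True)
def pts(m,box):
    k=np.zeros_like(m);k[box[0]:box[1],box[2]:box[3]]=1;m=m*k
    n,l,s,_=cv2.connectedComponentsWithStats(m.astype(np.uint8));i=1+np.argmax(s[1:,4]);ys,xs=np.where(l==i)
    return np.c_[xs,ys].astype(np.float32)
# lid: dark brown
lid=pts((hsv[...,2]<130)&(hsv[...,1]>90),(222,320,150,262)); 
q=cv2.boxPoints(cv2.minAreaRect(lid));print("lid",len(lid),q.tolist());print(np.array([at_z("top",(v,u),.144) for u,v in q]))
pull=pts((hsv[...,2]>140)&(hsv[...,1]>60),(290,314,165,235)); q=cv2.boxPoints(cv2.minAreaRect(pull));print("pull",len(pull));print(np.array([at_z("top",(v,u),.170) for u,v in q]))
for c in ("scene","top"):
  cams.camera(c)
  for n in ("trug","lid_pull"):
    g=cams.regions_of(n,c)
    for k in g[:1]:
        ys,xs=np.where(k["region"]);q=cv2.boxPoints(cv2.minAreaRect(np.c_[xs,ys].astype(np.float32)));print(n,c,k["p"],len(xs),q.tolist())
        if c=="top":print(np.array([at_z("top",(v,u),.046 if n=="trug" else .17) for u,v in q]))
E
python3 z.py
```

```text
(324, 396, 3) (322, 392, 3)
lid 9316 [[149.7277069091797, 315.1640625], [152.05885314941406, 219.58680725097656], [261.091552734375, 222.24615478515625], [258.7603759765625, 317.82342529296875]]
[[0.4191 0.2521 0.144 ]
 [0.6205 0.2535 0.144 ]
 [0.6155 0.0221 0.144 ]
 [0.4149 0.0242 0.144 ]]
pull 232
[[0.4404 0.1875 0.17  ]
 [0.4515 0.1875 0.17  ]
 [0.4492 0.1031 0.17  ]
 [0.4381 0.1033 0.17  ]]
trug scene 0.58 677 [[342.64715576171875, 259.39178466796875], [358.0240478515625, 191.47714233398438], [379.8486328125, 196.41854858398438], [364.47174072265625, 264.33319091796875]]
lid_pull scene 0.81 8937 [[159.12191772460938, 267.09759521484375], [281.0682373046875, 210.81463623046875], [314.229248046875, 282.66339111328125], [192.28292846679688, 338.94635009765625]]
trug top 0.8 3405 [[338.58770751953125, 248.65618896484375], [428.27099609375, 231.409423828125], [439.897216796875, 291.86590576171875], [350.21392822265625, 309.1126708984375]]
[[ 0.5702 -0.1445  0.046 ]
 [ 0.6104 -0.348   0.046 ]
 [ 0.4735 -0.3723  0.046 ]
 [ 0.434  -0.1708  0.046 ]]
lid_pull top 0.6 9796 [[149.43634033203125, 316.5736083984375], [152.06976318359375, 220.4539794921875], [260.0708923339844, 223.41290283203125], [257.4374694824219, 319.53253173828125]]
[[0.4165 0.2452 0.17  ]
 [0.6147 0.246  0.17  ]
 [0.6093 0.0216 0.17  ]
 [0.4118 0.0242 0.17  ]]
```

View pics/z1.png

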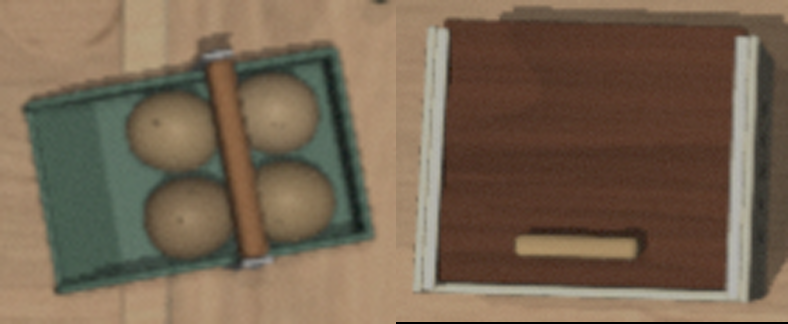

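Zoom: the handle bar runs from (220,60) to (255,257), the trug's back corners are at (337,48) and (370,238), the pull from (516,245) to (637,248), and the rails' outer corners at (428,28), (415,290), (758,38) and (748,300). I'll convert these to world positions.

```bash
cat > m.py <<'E'
from h import *
np.set_printoptions(precision=4,suppress=True)
A=lambda u,v,z:at_z("top",(225+(v+.5)/3.6-.5,335+(u+.5)/3.6-.5),z)
B=lambda u,v,z:at_z("top",(215+(v+.5)/2.8-.5,135+(u-396+.5)/2.8-.5),z)
def fit(M,W):
    M=np.array(M);W=np.array(W)[:,:2];mc,wc=M.mean(0),W.mean(0);a,b=M-mc,W-wc
    th=np.arctan2((a[:,0]*b[:,1]-a[:,1]*b[:,0]).sum(),(a*b).sum());Rm=np.array([[np.cos(th),-np.sin(th)],[np.sin(th),np.cos(th)]])
    t=wc-Rm@mc;print("res mm",(W-(M@Rm.T+t))*1000);return th,t
# trug model: handle ends +x end is away (y points left => x = y cross z -> +x world)
W=[A(220,60,.122),A(255,257,.122),A(337,48,.046),A(370,238,.046)]
th,t=fit([(.0605,.006),(-.0605,.006),(.061,-.079),(-.061,-.079)],W);print("trug",th,np.degrees(th),t)
c,s=np.cos(th),np.sin(th);print("handle",t+[-s*.006,c*.006],"lip",t+[-s*.118,c*.118])
print("lip corners z.046",A(27,105,.046),A(58,290,.046))
W=[B(516,245.5,.176),B(637,248,.176),B(428,28,.152),B(415,290,.152),B(758,38,.152),B(748,300,.152)]
th,t=fit([(-.070,.045),(-.070,-.045),(.1,.125),(-.1,.125),(.1,-.125),(-.1,-.125)],W);print("box",th,np.degrees(th),t)
print("lidpull",t+np.array([[np.cos(th),-np.sin(th)],[np.sin(th),np.cos(th)]])@[-.07,0])
E
python3 m.py
```

```text
res mm [[-1.8202 -0.7208]
 [ 0.7974 -0.0279]
 [ 0.0788 -0.3791]
 [ 0.9441  1.1278]]
trug 0.1690439328282187 9.685503903349916 [ 0.5219 -0.2798]
handle [ 0.5209 -0.2739] lip [ 0.502  -0.1635]
lip corners z.046 [ 0.5585 -0.1526  0.046 ] [ 0.4428 -0.172   0.046 ]
res mm [[ 4.6707 -0.9825]
 [ 5.4524  0.7841]
 [-4.4289 -0.4444]
 [-0.1934 -1.7324]
 [-5.2811  1.1156]
 [-0.2197  1.2596]]
box -0.02345388892534311 -1.3438088485907822 [0.5099 0.1413]
lidpull [0.4399 0.1429]
```

```bash
cat >> h.py <<'E'
BY=-.0234; BC=np.array([.5125,.1413]); TY=.169; TH=np.array([.5209,-.2739])
def q(Rm):return Rm.as_quat(scalar_first=True)
def down(psi):return q(R.from_euler('z',psi)*R.from_euler('x',np.pi))
def boxp(x,y,z):
    c,s=np.cos(BY),np.sin(BY);return np.array([BC[0]+c*x-s*y,BC[1]+s*x+c*y,z])
def trug(ref,refpos,yaw,tilt,flip=0):
    """TCP pose such that the trug point ref (trug frame) lies at refpos"""
    Rt=R.from_euler('z',yaw)*R.from_euler('x',-tilt)
    return np.array(refpos)+Rt.apply(np.array([0,.006,.101])-np.array(ref)), q(Rt*R.from_euler('z',flip*np.pi)*R.from_euler('x',np.pi))
LIP=np.array([0,.118,.0165])
E
cat > ik.py <<'E'
from h import *
np.set_printoptions(precision=2,suppress=True)
for s in (1,-1):
  for d in (0,.14):print("lid",s,d,r.inverse_kinematics(boxp(-.07+d,0,.161),down(BY+s*np.pi/2)))
for f in (0,1):
  print("pick",f,r.inverse_kinematics(*trug([0,.006,0],[*TH,0],TY,0,f)))
  for yw in (BY,BY+.3,BY-.3):
   for t in (0,30,50,60,70,80):
    print(f,yw,t,r.inverse_kinematics(*trug(LIP,boxp(-.026,-.075,.172),yw,np.radians(t),f)))
E
python3 ik.py
```

```text
lid 1 0 [ 0.14 -0.1   2.01 -0.    1.24  0.17]
lid 1 0.14 [ 0.1   0.22  1.67 -0.    1.25  0.13]
lid -1 0 None
lid -1 0.14 None
pick 0 [-0.62  0.26  1.74 -0.    1.14  0.78]
0 -0.0234 0 [-0.26 -0.14  1.85 -0.    1.43  1.34]
0 -0.0234 30 [ 0.2  -0.05  1.77 -0.51  1.55  1.84]
0 -0.0234 50 [ 0.43  0.15  1.68 -0.77  1.73  2.07]
0 -0.0234 60 [ 0.52  0.27  1.63 -0.88  1.83  2.15]
0 -0.0234 70 [ 0.58  0.41  1.58 -0.97  1.93  2.21]
0 -0.0234 80 [ 0.63  0.54  1.53 -1.06  2.03  2.25]
0 0.2766 0 [-0.23 -0.06  1.78 -0.    1.42  1.06]
0 0.2766 30 [ 0.2  -0.13  1.85 -0.53  1.41  1.58]
0 0.2766 50 [ 0.48 -0.01  1.85 -0.85  1.55  1.91]
0 0.2766 60 [ 0.58  0.1   1.84 -0.97  1.64  2.04]
0 0.2766 70 [ 0.67  0.22  1.81 -1.08  1.74  2.15]
0 0.2766 80 [ 0.73  0.36  1.78 -1.17  1.84  2.24]
0 -0.32339999999999997 0 [-0.26 -0.23  1.93 -0.    1.44  1.63]
0 -0.32339999999999997 30 [ 0.18  0.02  1.7  -0.46  1.68  2.08]
0 -0.32339999999999997 50 [ 0.37  0.28  1.53 -0.67  1.9   2.23]
0 -0.32339999999999997 60 [ 0.43  0.42  1.44 -0.77  2.01  2.27]
0 -0.32339999999999997 70 [ 0.48  0.56  1.36 -0.86  2.11  2.28]
0 -0.3
[... 389 characters left out ...]
-1.06  2.03 -0.89]
1 0.2766 0 [-0.23 -0.06  1.78  0.    1.42 -2.08]
1 0.2766 30 [ 0.2  -0.13  1.85 -0.53  1.41 -1.56]
1 0.2766 50 [ 0.48 -0.01  1.85 -0.85  1.55 -1.24]
1 0.2766 60 [ 0.58  0.1   1.84 -0.97  1.64 -1.1 ]
1 0.2766 70 [ 0.67  0.22  1.81 -1.08  1.74 -0.99]
1 0.2766 80 [ 0.73  0.36  1.78 -1.17  1.84 -0.9 ]
1 -0.32339999999999997 0 [-0.26 -0.23  1.93  0.    1.44 -1.51]
1 -0.32339999999999997 30 [ 0.18  0.02  1.7  -0.46  1.68 -1.06]
1 -0.32339999999999997 50 [ 0.37  0.28  1.53 -0.67  1.9  -0.91]
1 -0.32339999999999997 60 [ 0.43  0.42  1.44 -0.77  2.01 -0.88]
1 -0.32339999999999997 70 [ 0.48  0.56  1.36 -0.86  2.11 -0.86]
1 -0.32339999999999997 80 [ 0.52  0.7   1.29 -0.96  2.21 -0.87]
```

```bash
cat > open.py <<'E'
from h import *
np.set_printoptions(precision=3,suppress=True)
o=down(BY+np.pi/2)
r.move_ptp(boxp(-.07,0,.25),o)
print("contact",r.line_to(boxp(-.07,0,.161),velocity=.12,force_limit=10))
f0=get_state()["wrist_force"]
grasp();s=get_state();print(s["gripper_width"],s["grasp_force"],s["wrist_force"],s["eef_pos"],s["clock"])
p=np.array(s["eef_pos"]);d=boxp(.147,0,0)-boxp(0,0,0)
print("stop",r.line_to(p+d,velocity=.08,force_limit=18))
s=get_state();print(np.linalg.norm(np.array(s["eef_pos"])-p),s["wrist_force"],s["eef_pos"],s["clock"])
release();r.line_to(np.array(s["eef_pos"])+[0,0,.09],velocity=.2)
save("scene","s2")
for c in ("scene","top"):
    cams.camera(c);print(c,[(k["pixel"],k["p"]) for k in cams.spot_point("lid_pull",c)],proj(c,boxp(.07,0,.164)))
print(get_state()["clock"])
E
python3 open.py
```

```text
contact False
0.18121420893724768 30.00013497658074 [ 2.076 -0.079 -0.073] [0.443 0.143 0.161] 6.1083
stop True
0.13493875986559933 [-2.971  0.039  5.096] [0.578 0.14  0.161] 7.625
scene [([244.8, 216.3], 0.75)] (np.float64(246.41399900434038), np.float64(214.1307195599138))
top [([240.7, 203.6], 0.81)] (np.float64(236.42264183969016), np.float64(203.3669590923734))
9.8
```

View pics/s2.png

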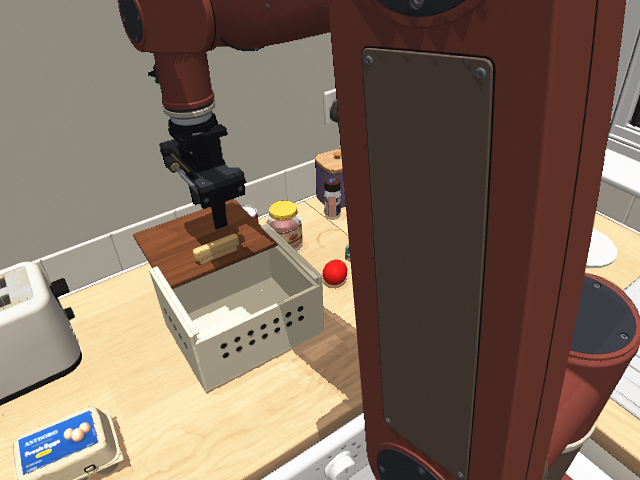

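The picture shows the lid well open with the pull at (247,217). The slide was 135 mm instead of 140, so I'll re-grip and press gently to make sure it's on the stop.

```bash
cat > open2.py <<'E'
from h import *
np.set_printoptions(precision=4,suppress=True)
p=np.array(get_state()["eef_pos"]);p[2]=.161
r.line_to(p,velocity=.15,force_limit=10);grasp();p=np.array(get_state()["eef_pos"])
d=boxp(1,0,0)-boxp(0,0,0)
for i in range(8):
    b=r.line_to(p+d*.002*(i+1),velocity=.04,force_limit=25);s=get_state()
    f=s["wrist_force"]@d;print(b,(np.array(s["eef_pos"])-p)@d,f,s["gripper_width"])
    if b or f<-14:break
release();print(np.array(get_state()["eef_pos"]))
r.line_to(np.array(get_state()["eef_pos"])+[0,0,.09],velocity=.25)
print(get_state()["clock"])
E
python3 open2.py
```

```text
False 0.0008310013493502193 -6.18768641406653 0.1834102119786245
False 0.000887770508765928 -14.008547702783723 0.1824732913052639
[0.5809 0.1395 0.161 ]
14.025
```

The lid is on its stop, and the grip puts the box centre at x ≈ 0.509. Next I'll pick up the trug.

```bash
sed -i 's/BC=np.array(\[.5125,.1413\])/BC=np.array([.509,.1413])/' h.py
cat > pick.py <<'E'
from h import *
np.set_printoptions(precision=4,suppress=True)
p,o=trug([0,.006,0],[*TH,0],TY,0)
r.move_ptp(p+[0,0,.13],o)
cams.camera("top")
print([(k["pixel"],k["p"]) for k in cams.spot_point("trug_lip","top")],proj("top",[.502,-.1635,.0165]))
print("contact",r.line_to(p,velocity=.12,force_limit=8))
grasp();s=get_state();print(s["gripper_width"],s["grasp_force"],s["wrist_force"],s["eef_pos"],s["clock"])
r.line_to(p+[0,0,.05],velocity=.08);r.pause(.3)
s=get_state();print(s["gripper_width"],s["wrist_force"],s["ft_torque"],s["clock"])
save("top","t3")
im=cv2.imread("pics/t3.png")[200:340,310:470];cv2.imwrite("pics/t3z.png",cv2.resize(im,None,fx=3,fy=3,interpolation=cv2.INTER_CUBIC))
E
python3 pick.py
```

```text
[([281.7, 346.1], 0.92), ([284.2, 384.5], 0.6)] (np.float64(279.47126356430687), np.float64(346.3939464994777))
contact False
0.18052021372176624 29.989998573437333 [-0.1837 -2.2356 -0.1302] [ 0.5209 -0.2742  0.1011] 18.0417
0.18306663737431506 [-0.5509  1.1752 -6.6359] [0.0595 0.0361 0.0329] 19.1167
```

View pics/t3z.png

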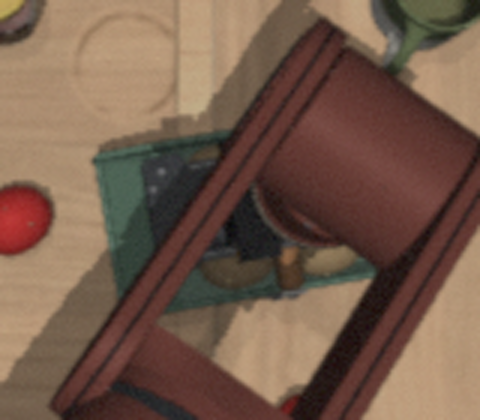

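The wrist reads 6.5 N, which matches trug plus four potatoes (6.28 N), and the trug hangs level. I'll carry it over and pour.

```bash
cat > pour.py <<'E'
from h import *
np.set_printoptions(precision=3,suppress=True)
p,o=trug([0,.006,0],[*TH,0],TY,0)
r.line_to(p+[0,0,.19],velocity=.12)
p,o=trug(LIP,boxp(-.026,-.075,.215),BY,0)
r.line_to(p,o,velocity=.11);r.pause(.2)
print(get_state()["wrist_force"],get_state()["clock"])
for t,z,v in [(10,.195,.06),(18,.175,.06),(24,.169,.04),(30,.169,.04),(38,.169,.05),(46,.169,.06),(55,.169,.07),(64,.169,.07)]:
    p,o=trug(LIP,boxp(-.026,-.075,z),BY,np.radians(t));r.line_to(p,o,velocity=v)
    print(t,get_state()["wrist_force"],round(get_state()["clock"],2))
r.pause(.4);print(get_state()["wrist_force"]);save("scene","s4")
E
python3 pour.py
```

```text
[-1.273  0.032 -6.268] 22.95
10 [ 0.321 -0.271 -6.738] 23.38
18 [ 0.486  0.351 -6.755] 23.81
24 [-0.835  0.293 -3.878] 24.27
30 [ 0.407 -0.202 -3.514] 24.79
38 [ 0.884  0.501 -2.734] 25.33
46 [ 0.061  0.536 -3.018] 25.81
55 [ 0.659  0.748 -3.371] 26.27
64 [ 0.833 -0.736 -3.243] 26.74
[ 0.004 -0.172 -2.938]
```

View pics/s4.png

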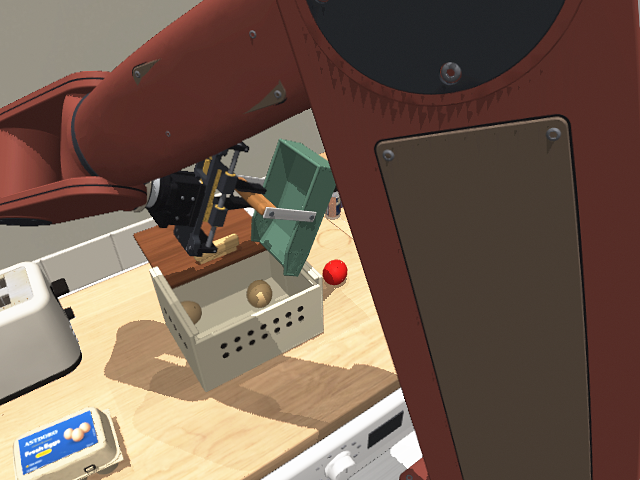

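The weight is down to 2.9 N, so the trug is empty. Two potatoes are visible in the box, at (295,259) and (312,190). I'll right the trug, stand it back where it was, and check from the top.

```bash
cat > back.py <<'E'
from h import *
np.set_printoptions(precision=3,suppress=True)
for t,z in [(45,.175),(25,.185),(0,.225)]:
    p,o=trug(LIP,boxp(-.026,-.075,z),BY,np.radians(t));r.line_to(p,o,velocity=.12)
p,o=trug([0,.006,0],[*TH,0],TY,0)
r.line_to(p+[0,0,.12],o,velocity=.2)
r.line_to(p+[0,0,.015],velocity=.12)
print(r.line_to(p+[0,0,.0005],velocity=.04,force_limit=8))
s=get_state();print(s["eef_pos"],s["wrist_force"])
release();r.line_to(np.array(s["eef_pos"])+[0,0,.15],velocity=.25)
oo=down(BY+np.pi/2);r.move_ptp(boxp(.07,0,.25),oo)
save("top","t5");print(get_state()["clock"])
E
python3 back.py
```

```text
True
[ 0.521 -0.274  0.101] [ 0.04  -0.361  5.784]
35.375
```

View pics/t5.png

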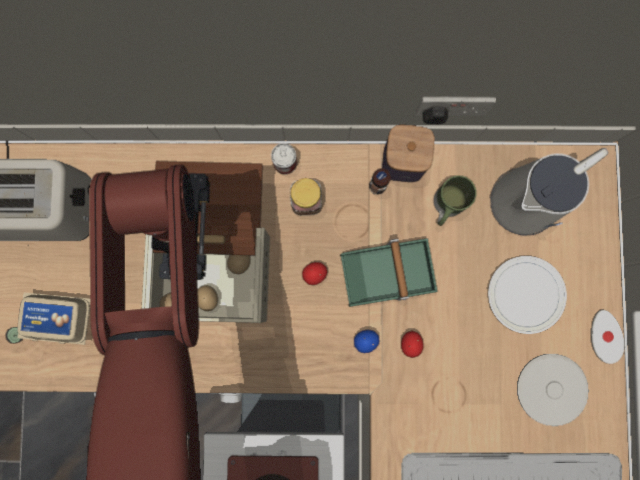

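The trug is empty and upright at (271,390), the bystanders haven't moved, and the potatoes are in the box at (262,238), (298,207) and (300,168). Now I'll shut the lid.

```bash
cat > close.py <<'E'
from h import *
np.set_printoptions(precision=4,suppress=True)
print("contact",r.line_to(boxp(.07,0,.161),velocity=.15,force_limit=10))
grasp();s=get_state();p=np.array(s["eef_pos"]);print(s["gripper_width"],s["wrist_force"],p)
d=boxp(1,0,0)-boxp(0,0,0)
print(r.line_to(p-d*.135,velocity=.07,force_limit=30))
for i in range(8):
    b=r.line_to(p-d*(.135+.002*(i+1)),velocity=.04,force_limit=25);s=get_state()
    f=s["wrist_force"]@d;print(b,(p-np.array(s["eef_pos"]))@d,f)
    if b or f>14:break
release();e=np.array(get_state()["eef_pos"]);r.line_to(e+[0,0,.09],velocity=.25)
r.set_joints([-1.41, 0.22, 1.526, 0, 1.395, -0.126])
save("scene","s6");a=cams.spot_point("lid_pull","scene");cams.camera("top");b=cams.spot_point("lid_pull","top")
print(a[0]["pixel"],b[0]["pixel"],tri(a[0]["pixel"],b[0]["pixel"]),get_state()["clock"])
t=save("top","t6")
cv2.imwrite("pics/f.png",np.hstack([cv2.imread("pics/s6.png")[180:400,130:390],cv2.imread("pics/t6.png")[150:370,130:490]]))
E
python3 close.py
```

```text
contact False
0.17685666722565574 [-4.5905 -0.9914  3.3405] [0.5777 0.1397 0.1609]
False
False 0.1370080903189253 0.3680626723741214
False 0.1391853447019674 0.35445310738853536
False 0.1400394832690493 5.480531258687196
False 0.14011867955313403 15.3702691249363
[287.7, 250.5] [304.6, 197.8] (array([0.4396, 0.1442, 0.1679]), np.float64(0.006684574095910643)) 45.1667
```

View pics/f.png

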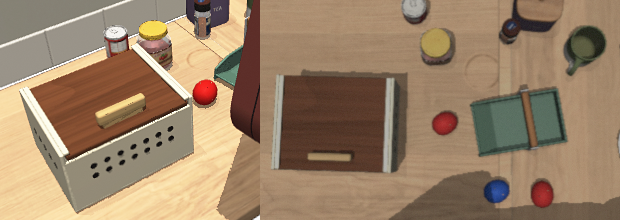

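The lid is shut against its stop after 140 mm of travel, the trug is upright and empty, and nothing else has moved.

```bash
python3 -c "
from h import *
print(r.finish_job())"
```

```text
the job is handed in; nothing more can be done
None
```

The job is handed in at about 45 s: the potatoes are tipped into the box (three seen in the box, the fourth inferred from the trug weighing empty and none lying outside), the empty trug is back upright on the worktop, the lid is slid shut to its stop, and the jam jar, mug and spice jar look unmoved.

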